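# Load the satellite card cage

### The arm

A 6-joint arm with a two-finger parallel gripper is mounted at the origin on the work surface. World frame = base frame: x ahead of the robot, y to its left, z up, the work surface at z = 0. Lengths are in m, angles in rad, forces in N, time in s.
With the tool pointing down it reaches from about 0.325 to 0.9 m from the base axis. Payload 6.1 kg.
Tool frame: the origin (TCP) lies midway between the tips of the shut fingers; the grasp point (between the pads) lies 19 mm behind it; z points along the fingers, y is the line along which they close (so a half turn about z gives the same grasp; the last joint's range is limited). The gripper opens to 85 mm and grips with 20 to 120 N. Pads are 22 mm wide; open, the fingers measure 114 mm over their backs; the gripper's body (76 mm by 85 mm) begins 54 mm behind the grasp point. The pads swing forward as they close: fully open they stand 13 mm farther back than shut.
Start: joints at [1.174, 0.22, 1.526, -0, 1.395, -0.126], TCP at [0.167, 0.602, 0.231] pointing down, gripper open.
Joint ranges: [-2.98, 2.98], [-0.91, 2.08], [0.09, 2.57], [-1.24, 4.39], [0.2, 2.65], [-2.68, 2.68]. Speed limits (rad/s): [2.57, 2.57, 3.01, 3.14, 3.14, 3.14].

### API

Orientations are given as [roll, pitch, yaw] about the fixed x, y, z axes, in that order (R = Rz(yaw) Ry(pitch) Rx(roll)).
In Python, from plant import movep, move_l, set_joints, gripper_to, hold, inverse_kinematics, observe, get_image, get_calibration, Unreachable, job_done gives the robot as it stands. Calls block until the motion is done:
- movep(position, orientation): joint-space move of the TCP to a pose.
- move_l(position, feed=0.15, rotation=None, max_force=None): straight line of the TCP; rotation=None keeps the orientation; feed is the mean speed in m/s. With max_force (N) it stops when the force on the tool has changed by that much, and returns True; else False.
- set_joints(angles): joint-space move.
- gripper_to(opening, f_grip=None): finger opening in m; f_grip is the grip in N (None keeps the last); returns when the fingers have stopped.
- hold(seconds).
- inverse_kinematics(position, orientation): joint angles nearest the present ones, or None.
- observe(): the state.
- get_image(name): name is "scene" or "top" or "wrist"; returns (picture, depth): 480x640x3 uint8, red, green, blue; 480x640 float32, m along the optical axis (not along the pixel's ray), 0 where there is no reading.
- get_calibration(name): a dict with "intrinsics" (3x3 intrinsics, pixels), "world_from_camera" (4x4, takes a point from camera to world coordinates). Camera axes: x right, y down, z forward; pixel columns grow to the right and rows downward; lengths in m; the calibration is good to about 2 mm. A picture is of the moment at which its call begins: read the wrist's pose just before it. get_calibration takes no time and is no camera call; for the wrist camera it gives the pose at the moment of the call.
A pose or a line that the arm cannot do raises Unreachable and nothing moves.
- job_done(): hands the job in; it is judged then, once.
The state is a dict: "time_s": time; "q": joint angles; "joint_velocities": joint speeds; "joint_torque": joint torques, N m; "eef_pos": TCP position; "tcp_rot": TCP orientation; "ft_force": force on the tool from outside, world axes, zero at the start; "torque": the same for the moment, N m; "opening": finger opening in m; "grasp_force": force on a finger pad.
Only numpy, scipy, OpenCV 4.12 (cv2) and the standard library are available. Lean on these libraries where they do the work, as an engineer would, in place of code of your own. Each camera call takes 0.05 s, during which the arm holds its last target. There are 200 camera calls.

### The job

Take the white dust cover off the satellite card cage and park it flat on the dark mat, then move every electronics module from the grey rack into the cage bay of its own colour, upright and fully down, lowering it rather than dropping it; the white stand is there to change grip, since a module held by its ends does not fit into the cage. When all of them are in, put the cover back squarely and fully down on the cage, and leave the bottle, screwdriver and lens where they are.

Things in the scene. Friction and masses are not known exactly. Their poses are not given: they have to be found in the camera images.
- module_yellow: Loose electronics module (may be absent): flat upright aluminium cartridge with a yellow band round its top, 14 mm thick (its x), 60 mm long (its y), 60 mm tall (z up), 0.15 kg, the same either way round. Origin at the centre of its underside. It starts standing in one of the three rack slots, where only its two narrow ends can be gripped (60 mm apart).
- bay_yellow (a point): Floor centre of the cage bay marked yellow (floor patch, wall-top tabs, wall strips), 8 mm above the bench: underside centre of the seated yellow module. Axes as the cage's. Black guide ribs on both walls, 5 mm proud, rising 62 mm above this floor, leave an 18 mm wide (x) slot and flare outward for 10 mm more. The module has 2.5 mm to each wall (y).
- module_green: Loose electronics module (may be absent): flat upright aluminium cartridge with a green band round its top, 14 mm thick (its x), 60 mm long (its y), 60 mm tall (z up), 0.15 kg, the same either way round. Origin at the centre of its underside. It starts standing in one of the three rack slots, where only its two narrow ends can be gripped (60 mm apart).
- bay_green (a point): Floor centre of the cage bay marked green (floor patch, wall-top tabs, wall strips), 8 mm above the bench: underside centre of the seated green module. Axes as the cage's. Black guide ribs on both walls, 5 mm proud, rising 62 mm above this floor, leave an 18 mm wide (x) slot and flare outward for 10 mm more. The module has 2.5 mm to each wall (y).
- module_red: Loose electronics module (may be absent): flat upright aluminium cartridge with a red band round its top, 14 mm thick (its x), 60 mm long (its y), 60 mm tall (z up), 0.15 kg, the same either way round. Origin at the centre of its underside. It starts standing in one of the three rack slots, where only its two narrow ends can be gripped (60 mm apart).
- bay_red (a point): Floor centre of the cage bay marked red (floor patch, wall-top tabs, wall strips), 8 mm above the bench: underside centre of the seated red module. Axes as the cage's. Black guide ribs on both walls, 5 mm proud, rising 62 mm above this floor, leave an 18 mm wide (x) slot and flare outward for 10 mm more. The module has 2.5 mm to each wall (y).
- cage: Fixed aluminium satellite card cage, 160 (x) x 96 (y) x 98 mm high; origin at its underside centre. Walls 10 mm thick run along x, inner faces at y = +-32.5 mm; x ends and top open. Bays at x = -44 yellow, 0 green, +44 red; seated modules: thickness along x, top 30 mm below the wall tops. Fingers on a module's ends hit the walls; on its faces they go in, 30 mm free to the next module.
- cage_top (a point): Centre of the cage's mouth, at the height of the wall tops (98 mm above the bench). The fitted cover's origin belongs here. Axes as the cage's.
- cover: Loose white dust cover: plate 148 (x) x 74.5 (y) x 5 mm, lip 136 x 60 x 6 mm under it, black handle block on top 16 (x) x 50 (y) x 30 mm tall. Origin: centre of the plate's underside, where the lip begins; z up; 0.2 kg. Starts fitted: plate on the cage's wall tops, lip between the walls with 2.5 mm play in y, free along x. On the mat its origin is 9 mm up. May get knocked aside.
- parkmat: Fixed dark rubber parking mat for the cover, 190 (x) x 120 (y) x 3 mm; origin at the centre of its underside.
- rack: Fixed grey rack, slots at its x = -44, 0, +44 mm; origin at its underside centre. Base 166 (x) x 64 (y) x 8 mm; modules stand on it, thickness along x. Dividers 46 mm long (y) fill the space between the slots up to 2 mm above the modules' tops, 2 mm from their faces, so faces cannot be gripped here; the ends stand 7 mm out past the dividers.
- stand_groove (a point): Groove floor centre of the fixed white regrip stand (base 80 (x) x 66 (y) mm), 10 mm above the bench. The black-floored groove runs along y, 18 mm wide, ends open; walls 50 mm long (y), 13 mm high, with lips that flare on up to 21 mm above this floor. A module stood in it, length along y, keeps its ends and the upper 38 mm of its faces free: a place to change grip.
- bottle: Bystander: small capped bottle, 48 mm across, 90 mm tall. Leave it alone.
- driver: Bystander: screwdriver lying on the bench, 160 mm long. Leave it alone.
- lens: Bystander: black lens barrel, 44 mm across, 40 mm tall, standing. Leave it alone.
There are look-alikes about, which are no part of the job. There is more than one size of the cover; the one meant has the size given above.

How it is judged:
By the outcome, as a careful person would: the job done as asked, in the order asked, and still so for the second after the job is handed in, with the robot touching nothing.
Of module_yellow, module_green, module_red only 2 to 3 are there at a start; the rules pass over those that are not, and their reading is None.
At some moment in a run one of cover may be knocked a few centimetres aside while the robot is not near it.
It also fails if it takes over 210 s, if anything falls off the work surface, if the arm or the gripper's body presses on something with over 40 N, if the wrist force passes 120 N, or if a joint passes its speed limit or range.

## Working session

There is one attempt and no reset: what is moved stays moved. The work goes in short steps, each a Python script; the robot and the scene stay as the last script left them, time stands still between calls to the robot, and variables do not carry over. Pictures are saved under pics/ and viewed, at most 14 in all, crops included, and the job is handed in when it is done.

```bash
mkdir -p pics; ls; python3 - <<'E'
from plant import *
import cv2,numpy as np
for n in("top","scene"):
    p,d=get_image(n);c=get_calibration(n)
    np.savez(n+".npz",p=p,d=d,K=c["intrinsics"],T=c["world_from_camera"])
    cv2.imwrite(f"pics/{n}0.png",p[:,:,::-1]); print(n,np.round(c["intrinsics"],1).tolist(),np.round(c["world_from_camera"],3).tolist())
print(observe())
E
```

```text
pics
top [[491.6, 0.0, 323.4], [0.0, 491.6, 241.6], [0.0, 0.0, 1.0]] [[-0.008, -0.981, 0.191, 0.373], [-1.0, 0.01, 0.008, -0.031], [-0.009, -0.191, -0.981, 1.006], [0.0, 0.0, 0.0, 1.0]]
scene [[623.5, 0.0, 322.6], [0.0, 623.5, 245.0], [0.0, 0.0, 1.0]] [[0.26, 0.782, -0.566, 1.41], [0.965, -0.212, 0.152, -0.219], [-0.001, -0.586, -0.81, 1.273], [0.0, 0.0, 0.0, 1.0]]
{'time_s': 0.1, 'q': array([ 1.17388732e+00,  2.21162004e-01,  1.52751682e+00,  1.25275810e-06,
        1.39471992e+00, -1.26102308e-01]), 'joint_velocities': array([-0.00166826, -0.00146468, -0.00148465, -0.00091719,  0.00040335,
        0.00044895]), 'joint_torque': array([ 1.20917270e-03, -4.98234951e+01, -3.90548050e+01, -1.41630371e-04,
        5.62240384e-03, -2.86384783e-06]), 'eef_pos': array([0.16697917, 0.60169949, 0.23028887]), 'tcp_rot': array([-3.13980105e+00, -2.28372770e-04,  2.87078553e+00]), 'ft_force': array([-0.27790034,  0.41003455, -0.78400972]), 'torque': array([0.03785464, 0.04475677, 0.02372793]), 'grasp_force': 0.0, 'opening': 0.08527694431066292}
```

View pics/top0.png

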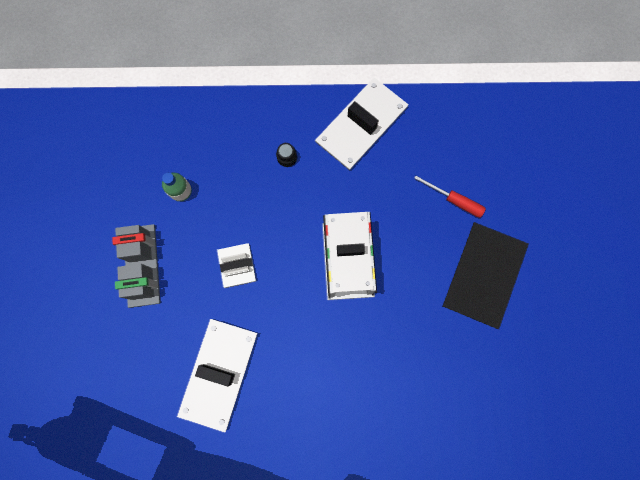

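View pics/scene0.png

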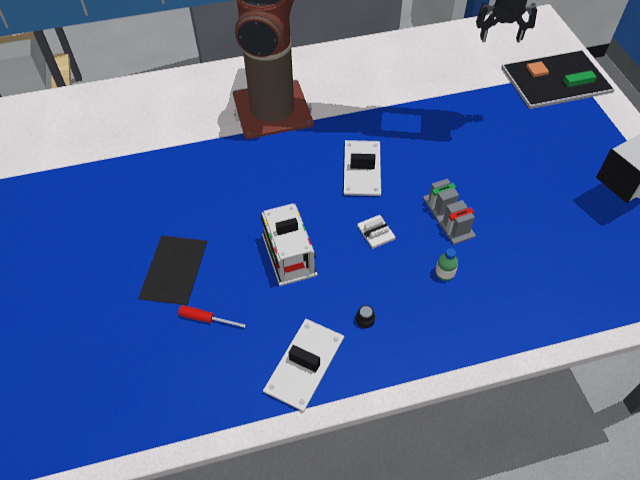

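The top view shows three covers: on the cage (350,253), loose at (363,125) and loose at (217,375). It also shows red (128,239) and green (130,283) modules in the rack with the middle slot empty, the stand (237,265) and the mat (485,275). In the scene view, the green and orange blocks on the tray at (580,78) and (538,69) are look-alikes. I choose the fitted cover at (350,253) and will check its size.

```bash
cat > h.py <<'E'
from plant import *
import cv2,numpy as np
def grab(n):
    c=get_calibration(n);p,d=get_image(n)
    return p,d,c["intrinsics"],c["world_from_camera"]
def cloud(d,K,T):
    v,u=np.mgrid[:480,:640]
    P=np.stack([(u-K[0,2])/K[0,0]*d,(v-K[1,2])/K[1,1]*d,d],-1)
    W=P@T[:3,:3].T+T[:3,3]; W[d<=0]=np.nan
    return W
def ray(u,v,z,K,T):
    """pixels onto the plane at height z"""
    u=np.asarray(u,float);v=np.asarray(v,float)
    r=np.stack([(u-K[0,2])/K[0,0],(v-K[1,2])/K[1,1],np.ones_like(u)],-1)@T[:3,:3].T
    return T[:3,3]+r*((z-T[2,3])/r[...,2])[...,None]
def rect(m,z,K,T):
    """largest blob of mask -> centre, long side, short side, direction of the long side (rad), on plane z"""
    cs=cv2.findContours(m.astype(np.uint8),cv2.RETR_EXTERNAL,cv2.CHAIN_APPROX_NONE)[0]
    c=max(cs,key=cv2.contourArea)[:,0]
    P=ray(c[:,0],c[:,1],z,K,T)[:,:2]
    (x,y),(w,h),a=cv2.minAreaRect((P*1000).astype(np.float32))
    a=np.radians(a)
    if w<h: w,h,a=h,w,a+np.pi/2
    a=(a+np.pi/2)%np.pi-np.pi/2
    return np.array([x,y])/1000,w,h,a,c.mean(0)
def hsv(p): return cv2.cvtColor(p,cv2.COLOR_RGB2HSV)
def box(u0,v0,u1,v1):
    m=np.zeros((480,640),bool);m[v0:v1,u0:u1]=1;return m
E
python3 - <<'E'
from h import *
np.set_printoptions(precision=4,suppress=True)
f=np.load("top.npz");p,d,K,T=[f[k] for k in "pdKT"]
W=cloud(d,K,T);H=hsv(p);z=W[...,2]
def show(n,m,zz): 
    r=rect(m,zz,K,T);print(n,r[0],"%.1f x %.1f mm yaw %.3f"%r[1:4],r[4],"z med %.4f"%np.nanmedian(z[m]),"reach %.3f"%np.hypot(*r[0]))
white=(H[...,1]<40)&(H[...,2]>150)
show("cover",box(310,195,390,310)&(z>.094)&(z<.112),.103)
show("decoyA",box(300,80,420,172)&white,.014)
show("decoyB",box(160,310,270,440)&white,.014)
show("mat",box(430,215,540,335)&(H[...,2]<60),.003)
show("stand",box(205,235,265,295)&(z>.004)&(z<.05)&~((H[...,0]>100)&(H[...,1]>120)),.01)
show("groove",box(205,235,265,295)&(H[...,2]<60),.01)
show("rackall",box(100,215,165,315)&(z>.004)&(H[...,1]<80),.03)
show("red",box(100,215,165,315)&((H[...,0]<8)|(H[...,0]>172))&(H[...,1]>120),.068)
show("green",box(100,215,165,315)&(H[...,0]>45)&(H[...,0]<90)&(H[...,1]>100),.068)
cv2.imwrite("pics/crop1.png",cv2.resize(np.hstack([p[200:320,310:400][:,:,::-1],p[200:320,95:265][:,:,::-1]]),None,fx=3,fy=3,interpolation=cv2.INTER_CUBIC))
E
```

```text
cover [ 0.5299 -0.0735] 149.5 x 84.4 mm yaw 0.055 [349.6531 252.249 ] z med 0.1013 reach 0.535
decoyA [ 0.8254 -0.1045] 261.0 x 202.7 mm yaw 1.558 [359.0366 101.1   ] z med 0.0132 reach 0.832
decoyB [0.3045 0.1859] 195.1 x 98.2 mm yaw -0.301 [217.0138 375.1246] z med 0.0128 reach 0.357
mat [ 0.4972 -0.3544] 188.8 x 118.3 mm yaw -0.406 [485.2036 275.1673] z med 0.0015 reach 0.611
stand [0.5204 0.1555] 80.6 x 66.5 mm yaw 0.202 [236.0147 264.9559] z med 0.0094 reach 0.543
groove [0.5213 0.1567] 63.4 x 15.5 mm yaw -1.380 [235.5139 264.3194] z med 0.0092 reach 0.544
rackall [0.5196 0.3512] 164.9 x 79.5 mm yaw 0.130 [136.7607 263.49  ] z med 0.0543 reach 0.627
red [0.566  0.3564] 61.1 x 16.9 mm yaw -1.467 [128.2933 238.44  ] z med 0.0668 reach 0.669
green [0.4789 0.3457] 62.1 x 15.7 mm yaw -1.454 [131.     282.8289] z med 0.0667 reach 0.591
```

View pics/crop1.png

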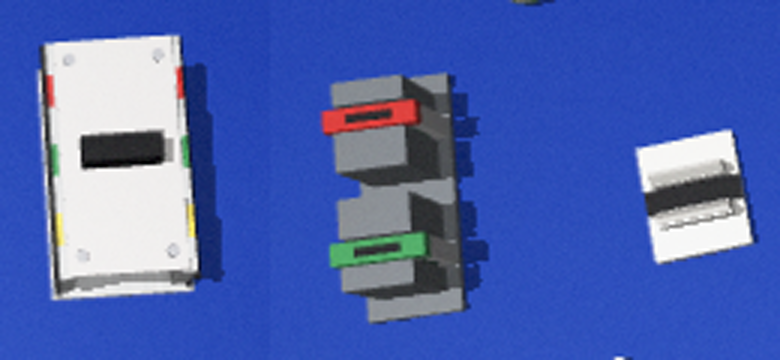

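The crop shows the white cover seated between the red, green and yellow tabs. Its handle is at top-view pixel (350,250), and the plate measures about 149 mm long, so it is the right size. The rack's middle slot is empty. Next I'll get wrist views of cage, stand and rack.

```bash
cat >> h.py <<'E'
pi=np.pi
def down(a):
    """tool down, fingers closing along direction a (rad); of the two half turns the one with the lower last joint"""
    return a
def pose_rot(xy,z,a):
    best=None
    for k in(-1,0,1):
        y=(a-pi/2+k*pi+pi)%(2*pi)-pi
        q=inverse_kinematics([*xy,z],[pi,0,y])
        if q is not None and (best is None or abs(q[5])<best[0]): best=(abs(q[5]),[pi,0,y])
    if best is None: raise Unreachable(f"{xy} {z}")
    return best[1]
def over(xy,z,a): movep([*xy,z],pose_rot(xy,z,a))
E
sed -i '/^def down/,/return a$/d' h.py
python3 - <<'E'
from h import *
ims=[]
for n,xy,z,a in(("w_rack",(.52,.35),.32,-1.45),("w_stand",(.52,.156),.3,.2),("w_cage",(.53,-.0735),.36,.055)):
    over(xy,z,a);hold(.3);p,d,K,T=grab("wrist")
    np.savez(n+".npz",p=p,d=d,K=K,T=T);ims.append(cv2.resize(p[:,:,::-1],(400,300)))
    o=observe();print(n,o["time_s"],o["eef_pos"],o["tcp_rot"],o["q"][5],T[:3,3])
cv2.imwrite("pics/wrist1.png",np.vstack([np.hstack(ims[:2]),np.hstack([ims[2],ims[2]*0])]))
E
```

```text
w_rack 2.075 [0.51966736 0.35044199 0.31988412] [-3.14156270e+00 -1.52953013e-04 -3.02003904e+00] -1.2247865698828944 [0.45203502 0.34179434 0.46117506]
w_stand 3.5083 [0.51999474 0.15643854 0.29995839] [-3.14150027e+00 -5.59013081e-05  1.77183482e+00] -0.05409745991109006 [0.50633883 0.22260817 0.44126238]
w_cage 4.8 [ 0.53003292 -0.07258908  0.35976328] [-3.14120422e+00 -1.98729818e-04  1.62733799e+00] -0.3401359733656286 [ 0.5261644  -0.00510031  0.50099753]
```

View pics/wrist1.png

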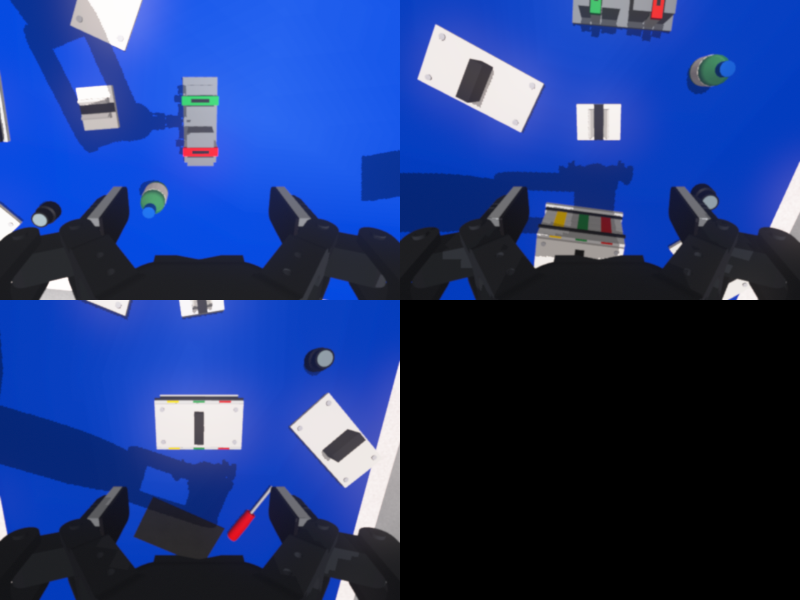

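The wrist mosaic shows the rack with green at (200,100) and red at (200,152), the stand at (598,121), and the fitted cover at (199,425) with its tabs either side. Now I'll refine the numbers.

```bash
cat >> h.py <<'E'
def cmask(p,c):
    H=hsv(p);h,s,v=H[...,0],H[...,1],H[...,2]
    if c=="red": return ((h<8)|(h>172))&(s>120)&(v>60)
    if c=="green": return (h>48)&(h<90)&(s>100)&(v>60)
    if c=="yellow": return (h>18)&(h<36)&(s>110)&(v>90)
    if c=="white": return (s<50)&(v>140)
    if c=="black": return v<60
def rep(n,m,zz,K,T,z=None):
    r=rect(m,zz,K,T)
    print(n,np.round(r[0],4),"%.1f x %.1f mm yaw %.3f"%r[1:4],np.round(r[4]),"" if z is None else "zmed %.4f"%np.nanmedian(z[m]));return r
E
python3 - <<'E'
from h import *
def ld(n):
    f=np.load(n+".npz");p,d,K,T=[f[k] for k in "pdKT"];return p,K,T,cloud(d,K,T)[...,2]
p,K,T,z=ld("w_rack")
b=box(270,110,370,280)
for c in("red","green"): rep(c,b&cmask(p,c)&(z>.064),.068,K,T,z)
rep("rackdiv",b&(z>.064)&~cmask(p,"red")&~cmask(p,"green"),.07,K,T,z)
rep("stand",box(110,125,200,215)&(cmask(p,"white")|cmask(p,"black")),.01,K,T,z)
p,K,T,z=ld("w_stand")
b=box(270,150,370,240)
rep("stand",b&(z>.004),.01,K,T,z);rep("groove",b&cmask(p,"black"),.01,K,T,z)
p,K,T,z=ld("w_cage")
b=box(230,140,400,250)
rep("plate",b&cmask(p,"white")&(z>.094)&(z<.112),.103,K,T,z)
rep("handle",b&(z>.127),.133,K,T,z)
for c in("red","green","yellow"):
    n,l,s,cc=cv2.connectedComponentsWithStats((b&cmask(p,c)).astype(np.uint8))
    for i in range(1,n):
        if s[i,4]>6: print(c,cc[i].round(1),s[i,4],ray(*cc[i],.098,K,T).round(4))
E
```

```text
red [0.5639 0.3583] 57.7 x 14.7 mm yaw -1.449 [320. 243.] zmed 0.0670
green [0.4778 0.3471] 59.5 x 14.1 mm yaw -1.449 [320. 161.] zmed 0.0670
rackdiv [0.4994 0.3497] 45.6 x 25.8 mm yaw -1.449 [320. 182.] zmed 0.0686
stand [0.4956 0.1515] 70.0 x 32.5 mm yaw -1.369 [153. 152.] zmed 0.0091
stand [0.5189 0.1559] 79.7 x 64.8 mm yaw 0.201 [317. 195.] zmed 0.0093Traceback (most recent call last):
  File "<stdin>", line 11, in <module>
  File "h.py", line 47, in rep
    r=rect(m,zz,K,T)
  File "h.py", line 19, in rect
    c=max(cs,key=cv2.contourArea)[:,0]
      ~~~^^^^^^^^^^^^^^^^^^^^^^^^
ValueError: max() iterable argument is empty
```

```bash
python3 - <<'E'
from h import *
def ld(n):
    f=np.load(n+".npz");p,d,K,T=[f[k] for k in "pdKT"];return p,K,T,cloud(d,K,T)[...,2]
p,K,T,z=ld("w_stand")
b=box(270,150,370,240)
g=b&(hsv(p)[...,2]<110)&(hsv(p)[...,1]<90)&(z>.004)
rep("groove",g,.01,K,T,z)
p,K,T,z=ld("w_cage")
b=box(230,140,400,250)
rep("plate",b&cmask(p,"white")&(z>.094)&(z<.112),.103,K,T,z)
rep("handle",b&(z>.127),.133,K,T,z)
for c in("red","green","yellow"):
    n,l,s,cc=cv2.connectedComponentsWithStats((b&cmask(p,c)).astype(np.uint8))
    for i in range(1,n):
        if s[i,4]>6: print(c,cc[i].round(1),s[i,4],ray(*cc[i],.098,K,T).round(4))
E
```

```text
groove [0.5193 0.156 ] 62.5 x 15.2 mm yaw -1.369 [317. 195.] zmed 0.0094
plate [ 0.5295 -0.073 ] 147.2 x 82.8 mm yaw 0.057 [318. 199.] zmed 0.1017
handle [ 0.5294 -0.0737] 50.1 x 15.1 mm yaw -1.514 [318. 206.] zmed 0.1318
red [360. 162.] 51 [ 0.5716 -0.0305  0.098 ]
red [357.5 237. ] 16 [ 0.5759 -0.112   0.098 ]
green [317.  162.3] 22 [ 0.5265 -0.0333  0.098 ]
green [318.  237.5] 30 [ 0.5323 -0.1151  0.098 ]
yellow [276.3 162. ] 53 [ 0.4838 -0.0355  0.098 ]
yellow [278.3 237. ] 49 [ 0.4883 -0.117   0.098 ]
```

```bash
python3 - <<'E'
from h import *
xy=(.5294,-.0737);a=.057;M=(.497,-.354);am=-.406
gripper_to(.045,40)
over(xy,.17,a);move_l([*xy,.108],feed=.08,max_force=8);o=observe();print("down",o["eef_pos"],o["ft_force"])
gripper_to(0,60);o=observe();print("grip",o["opening"],o["grasp_force"])
move_l([*xy,.135],feed=.06);move_l([*xy,.22],feed=.15)
over(M,.15,am);move_l([*M,.035],feed=.12)
h=move_l([*M,.014],feed=.02,max_force=6);o=observe();print("park",h,o["eef_pos"],o["opening"],o["ft_force"])
gripper_to(.045);move_l([*M,.12],feed=.15)
R=pose_rot((.53,-.0735),.30,.057)
over((.53,-.0735),.30,.057);hold(.3)
p,d,K,T=grab("wrist");np.savez("w_cage2.npz",p=p,d=d,K=K,T=T);cv2.imwrite("pics/cage2.png",p[:,:,::-1])
z=cloud(d,K,T)[...,2];print(observe()["time_s"])
for c in("red","green","yellow"):
    n,l,s,cc=cv2.connectedComponentsWithStats((cmask(p,c)&box(180,80,460,330)).astype(np.uint8))
    for i in range(1,n):
        if s[i,4]>15:
            zz=np.nanmedian(z[l==i]);print(c,cc[i].round(1),s[i,4],zz.round(4),ray(*cc[i],.098 if zz>.08 else .008,K,T).round(4))
E
```

```text
down [ 0.52978418 -0.07377855  0.10837403] [-0.13479815 -0.50081991  0.18577752]
grip 0.01485684364785787 59.95684325695038
park True [ 0.49695655 -0.35398701  0.01990225] 0.014550204447656489 [0.1787566  0.04216417 4.30057166]
14.475
red [367.3 165. ] 61 0.0972 [ 0.5713 -0.0308  0.098 ]
red [356.4 195.7] 555 0.0074 [ 0.5737 -0.0724  0.008 ]
red [364.5 251.5] 38 0.0971 [ 0.576  -0.1117  0.098 ]
green [318.5 165. ] 60 0.0973 [ 0.5277 -0.0332  0.098 ]
green [318.3 196.1] 535 0.0074 [ 0.5299 -0.0754  0.008 ]
green [318.1 252.1] 54 0.0973 [ 0.5319 -0.1147  0.098 ]
yellow [269.2 164.7] 85 0.0971 [ 0.4836 -0.0354  0.098 ]
yellow [280.3 195.6] 589 0.0074 [ 0.486  -0.0773  0.008 ]
yellow [272.3 252. ] 59 0.0972 [ 0.4883 -0.1171  0.098 ]
```

View pics/cage2.png

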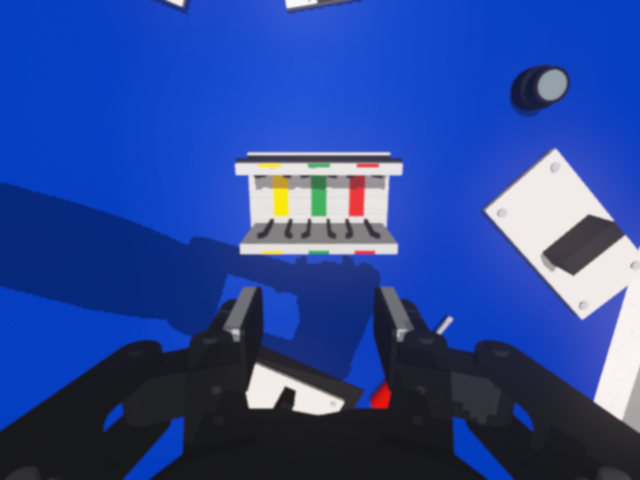

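The cage is open: the bays read yellow, green, red from left to right, with floor patches at (280,196), (318,196) and (356,196). The cover is lying on the mat. Tab and patch fits agree on a cage centre of (.5299, -.0740) and yaw .057. Next is the red module.

```bash
cat >> h.py <<'E'
S=np.array([.5192,.1559]);SA=.201;C=np.array([.5299,-.0740]);CA=.057
RK=np.array([.521,.3526]);RA=.122
def lin(c,a,s): return c+s*np.array([np.cos(a),np.sin(a)])
def lower(xy,z,feed,f,zmax,n):
    h=move_l([*xy,z],feed=feed,max_force=f);o=observe()
    print(n,"stopped" if h else "reached",o["eef_pos"].round(4),"F",o["ft_force"].round(1),"open %.4f"%o["opening"],"t %.1f"%o["time_s"])
    if o["eef_pos"][2]>zmax: raise SystemExit(n+": too high")
def to_stand(slot):
    xy=lin(RK,RA,slot)
    gripper_to(.085,30);over(xy,.12,RA+pi/2)
    lower(xy,.030,.1,8,.033,"rack")
    gripper_to(0,40);o=observe();print("grip",o["opening"],o["grasp_force"])
    if o["opening"]<.05: raise SystemExit("missed")
    move_l([*xy,.14],feed=.15)
    over(S,.14,SA+pi/2);move_l([*S,.07],feed=.1)
    lower(S,.0305,.03,8,.036,"stand")
    gripper_to(.085);move_l([*S,.14],feed=.2)
def to_cage(bay):
    xy=lin(C,CA,bay)
    gripper_to(.04,30);over(S,.14,SA)
    lower(S,.039,.08,8,.042,"regrip")
    gripper_to(0,40);o=observe();print("grip",o["opening"],o["grasp_force"])
    if o["opening"]<.01: raise SystemExit("missed")
    move_l([*S,.07],feed=.06);move_l([*S,.20],feed=.2)
    over(xy,.20,CA);move_l([*xy,.12],feed=.1)
    lower(xy,.0355,.04,10,.042,"bay")
    gripper_to(.030);move_l([*xy,.10],feed=.08);move_l([*xy,.20],feed=.2)
E
python3 - <<'E'
from h import *
to_stand(.044)
hold(.2);p,d,K,T=grab("wrist");cv2.imwrite("pics/stand_red.png",p[:,:,::-1])
z=cloud(d,K,T)[...,2];rep("red on stand",cmask(p,"red")&(z>.06)&(z<.08),.070,K,T,z)
E
```

```text
rack reached [0.5654 0.3583 0.0309] F [-0.1  0.3 -0. ] open 0.0850 t 17.7
grip 0.05960244955393922 44.09594535827637
stand stopped [0.519  0.1559 0.0332] F [-1.2  0.8  5.5] open 0.0592 t 23.3
red on stand [0.5207 0.1555] 58.7 x 15.2 mm yaw -1.370 [319. 250.] zmed 0.0689
```

View pics/stand_red.png

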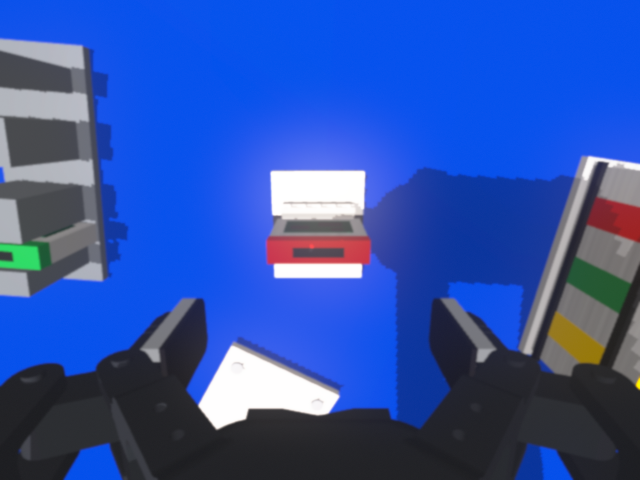

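The red module stands upright in the groove at (319,250), and z and yaw match. Now to the cage.

```bash
python3 - <<'E'
from h import *
to_cage(.044)
over(C,.30,CA);hold(.2)
p,d,K,T=grab("wrist");cv2.imwrite("pics/cage_red.png",p[:,:,::-1])
z=cloud(d,K,T)[...,2];rep("red top",cmask(p,"red")&box(200,100,450,320)&(z>.05)&(z<.08),.068,K,T,z)
print(observe()["time_s"],lin(C,CA,.044))
E
```

```text
regrip reached [0.5198 0.156  0.0397] F [-0.4  0.4  0.1] open 0.0404 t 27.9
grip 0.013308834755460007 39.51545834541321
bay stopped [ 0.5738 -0.0715  0.0376] F [-1.  -0.2  5.1] open 0.0133 t 33.5
red top [ 0.5731 -0.0728] 58.8 x 16.2 mm yaw -1.487 [363. 206.] zmed 0.0670
36.1917 [ 0.57382854 -0.07149336]
```

View pics/cage_red.png

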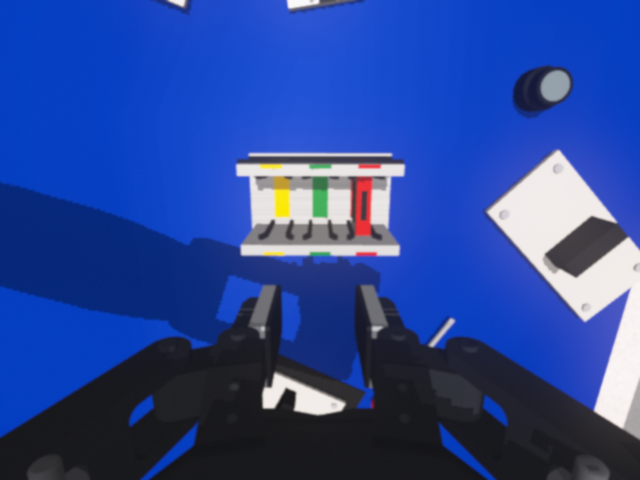

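The red module is seated in the red bay at (363,206), with its top at the right height. Green is next, then a fresh look at the parked cover.

```bash
python3 - <<'E'
from h import *
to_stand(-.044);to_cage(0)
over(C,.30,CA);hold(.2)
p,d,K,T=grab("wrist");z=cloud(d,K,T)[...,2]
for c in("red","green"): rep(c,cmask(p,c)&box(200,100,450,320)&(z>.05)&(z<.08),.068,K,T,z)
over((.5,-.30),.36,CA);hold(.2)
p,d,K,T=grab("wrist");np.savez("w_mat.npz",p=p,d=d,K=K,T=T);cv2.imwrite("pics/mat.png",p[:,:,::-1])
print(observe()["time_s"])
E
```

```text
rack reached [0.478  0.3476 0.0308] F [ 0.2 -0.6  0.9] open 0.0850 t 39.5
grip 0.05895132989452568 44.081915616989136
stand stopped [0.519  0.1558 0.0331] F [-1.2  0.3  5.4] open 0.0595 t 45.0
regrip reached [0.5198 0.156  0.0397] F [ 0.1 -0.2  1.2] open 0.0403 t 49.4
grip 0.013385965026215791 39.63225960731506
bay stopped [ 0.5299 -0.074   0.0375] F [-0.3  0.1  5. ] open 0.0134 t 55.0
red [ 0.5727 -0.0728] 58.8 x 16.2 mm yaw -1.487 [363. 206.] zmed 0.0670
green [ 0.5293 -0.0753] 56.5 x 13.2 mm yaw -1.512 [320. 206.] zmed 0.0670
58.8333
```

View pics/mat.png

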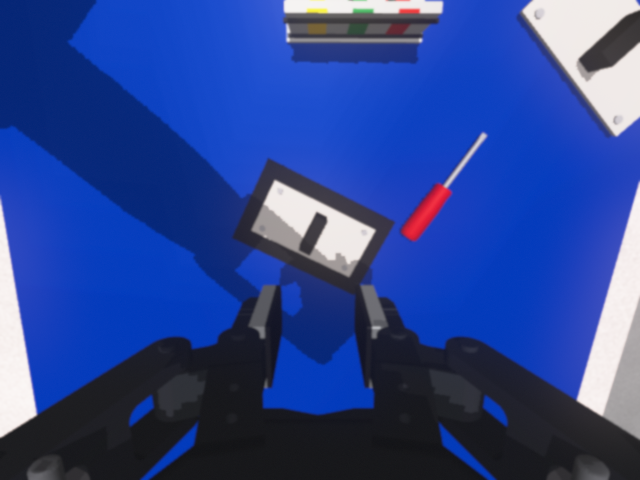

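Both modules are seated. The cover lies flat on the mat with its handle at (314,233), well clear of the screwdriver at (428,210). I'll measure the handle before gripping.

```bash
python3 - <<'E'
from h import *
def look():
    p,d,K,T=grab("wrist");z=cloud(d,K,T)[...,2];b=box(180,100,450,285)
    h=rep("handle",b&(z>.032)&(z<.06),.044,K,T,z)
    rep("plate",b&(z>.008)&(z<.06),.014,K,T,z)
    return h
r=look()
over((.5,-.30),.36,CA)
M=np.array([.497,-.354]);am=-.406
e=r[0]-M;da=(r[3]-pi/2-am+pi/2)%pi-pi/2
print("offset from parked",e.round(4),da)
if np.hypot(*e)>.003 or abs(da)>.04: raise SystemExit("moved: decide")
gripper_to(.045,40);over(M,.12,am);lower(M,.0195,.08,8,.022,"cover")
gripper_to(0,60);o=observe();print("grip",o["opening"],o["grasp_force"],o["eef_pos"])
move_l([*M,.22],feed=.12)
P=np.array([.5294,-.0737])
over(P,.20,CA);move_l([*P,.125],feed=.1)
lower(P,.105,.02,8,.113,"fit")
E
```

```text
handle [ 0.4964 -0.353 ] 52.0 x 16.4 mm yaw 1.172 [312. 235.] zmed 0.0427
plate [ 0.4963 -0.354 ] 147.6 x 74.8 mm yaw -0.407 [311. 228.] zmed 0.0131
offset from parked [-0.0006  0.001 ] 0.007703486322147679
cover reached [ 0.4975 -0.3544  0.0203] F [-0.4  1.3  0.1] open 0.0453 t 61.8
grip 0.014870150025099704 60.66383242607117 [ 0.49734772 -0.35432992  0.02020997]
fit stopped [ 0.5292 -0.0736  0.1092] F [-0.5  0.2  4.4] open 0.0154 t 66.8
```

```bash
python3 - <<'E'
from h import *
P=[.5294,-.0737]
gripper_to(.045);move_l([*P,.20],feed=.15);over(P,.36,CA);hold(.3)
p,d,K,T=grab("wrist");z=cloud(d,K,T)[...,2];b=box(230,140,400,250)
rep("plate",b&cmask(p,"white")&(z>.094)&(z<.112),.103,K,T,z);rep("handle",b&(z>.127),.133,K,T,z)
over((.35,.45),.3,CA);hold(.3)
p2,d,K,T=grab("top");W=cloud(d,K,T);m=box(330,215,370,292)&(W[...,2]>.09)&(W[...,2]<.115)&cmask(p2,"white")
A=W[m];n=np.linalg.lstsq(np.c_[A[:,:2]-A[:,:2].mean(0),np.ones(len(A))],A[:,2],rcond=None)[0];print("plate slope,z",n)
s,_=get_image("scene")
cv2.imwrite("pics/final.png",np.vstack([np.hstack([cv2.resize(p2[180:320,300:400][:,:,::-1],(400,560)),cv2.resize(s[180:300,230:330][:,:,::-1],(400,560))])]))
o=observe();print(o["time_s"],o["ft_force"])
E
```

```text
plate [ 0.5291 -0.0732] 148.0 x 83.5 mm yaw 0.058 [319. 198.] zmed 0.1017
handle [ 0.5287 -0.0735] 49.9 x 15.0 mm yaw -1.513 [318. 205.] zmed 0.1317
plate slope,z [ 0.00098548 -0.00180097  0.10146955]
71.3583 [ 0.36093035  0.02990279 -0.36346496]
```

View pics/final.png

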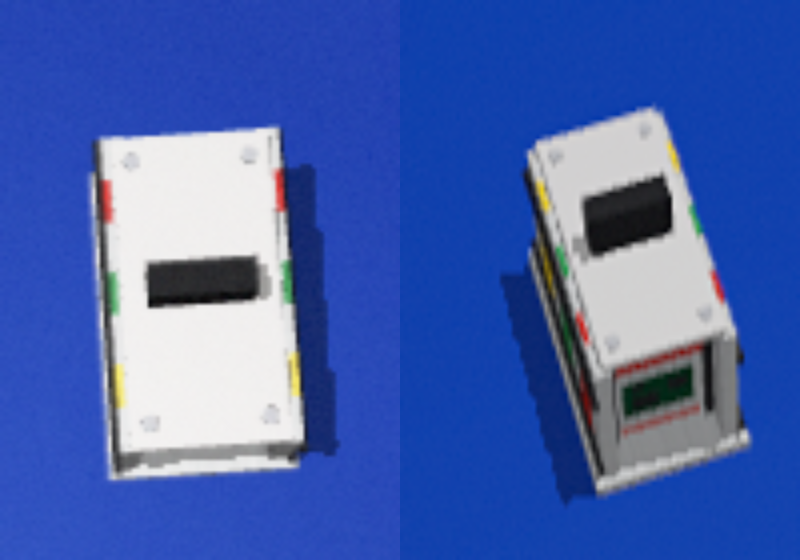

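The cover is level, square and at its original height, with the modules inside and the arm clear of everything. I'm handing in.

```bash
python3 -c "
from plant import *
print(job_done())"
```

```text
the job is handed in; nothing more can be done
None
```

I handed the job in at about 71 s: the red and green modules are seated in their own bays (there was no yellow one), and the cover went to the mat and is back on the cage, level and square; no verdict came back.

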